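Open the syringe pump and hold its barrel clamp up

TASK

I am about to lay the big syringe into this pump and need both hands for it, so open the pump for me: first throw the half-nut lever on the pusher carriage over towards the robot, out of the drive notch and into the notch marked with a ring (free), and only then pull the spring-loaded barrel clamp up by its knob until the dark line round its post is level with the top of the guide bush. Keep holding the clamp at that line and finish like that, still holding it: do not let it go. Leave the syringe, the bottle, the slide box and the pot where they are on the bench.

Things in the scene. Friction and masses are not known exactly. Their poses are not given: they have to be found in the camera images.
- pump: White bench-top syringe pump, fixed, 360 mm long (its y) by 220 mm deep (its x) by 80 mm high casing, with the open mechanism on top. Origin: centre of its underside on the bench; +x points to its back, away from the robot, +y along the guide rods from the syringe holder (at its -y end, aluminium, up to 128 mm high) to the motor housing (at its +y end, y from 125 to 180 mm, 140 mm high). Its place and yaw change from run to run (yaw up to 0.3 rad).
- knob (a point): Centre of the black knob of the barrel clamp: an upright knurled cylinder, 26 mm diameter, 32 mm tall (16 mm above and below this point), on top of the clamp's post. Free all round; below it (22 mm under this point) lies the clamp's steel arm, 20 mm wide, reaching 67 mm to -x (pump frame) and 11 mm to +x over the V-cradle; it moves with the knob. The clamp takes about 6 N to start up, 10 N at the mark.
- clamp: The barrel clamp: knob, arm and post in one piece, sliding straight up; origin on the post axis 38 mm below the middle of the knob (level with the bush top while it is down), z up. It starts down on the cradle; lifted 26 mm its line is level with the bush top; the upper stop is at 36 mm. A spring pulls it down again as soon as it is let go.
- mark (a point): The dark line engraved round the clamp's 10 mm steel post (2 mm wide; this is its middle, on the post axis). Hidden in the guide bush, 26 mm below its top, while the clamp is down; rises with the clamp.
- bush_top (a point): Centre of the top of the clamp's guide bush (steel collar, 22 mm diameter) on the syringe holder, 128 mm above the bench; fixed to the pump.
- halfnut_lever (a joint): Angle of the half-nut lever in rad about an axis along the pump's y: 0 = seated in the drive notch (leaning 0.6 rad from upright away from the robot, bar mark), where it starts; 0.6 = upright; 1.2 = seated in the free notch (leaning 0.6 rad towards the robot, ring mark). It cannot go past either notch. A sprung detent pulls it into the nearer notch: about 4 N at the ball takes it over the middle, after which it snaps on by itself.
- lever_ball (a point): Centre of the lever's black ball grip, 20 mm diameter, 70 mm from the pivot on a 7 mm round rod (a 12 mm spring sleeve on it begins 24 mm from the ball centre). Free on both sides along the pump's y. The top of the carriage next to it is 148 mm above the bench, and the notched quadrant plate below it reaches 161 mm.
- lever_pivot (a point): Pivot of the half-nut lever on the +y face of the pusher carriage, 128 mm above the bench, in the plane in which the ball swings. The carriage (aluminium block, 165 by 36 mm, on two rods and a screw) starts at another place along the pump's y in each run and takes 15 N to slide along it.
- syringe: Clear 60 ml syringe, 29 mm diameter, about 146 mm long, lying on the bench beside the pump's syringe-holder end. Bystander. Origin: underside of the barrel; y along it.
- dropper: Amber dropper bottle, 32 mm diameter, 75 mm tall, standing beside the pump. Bystander. Origin: centre of its underside.
- slidebox: White slide box with clear lid, 84 by 34 by 33 mm, beside the pump. Bystander. Origin: centre of its underside.
- pot: White specimen pot with yellow screw lid, 60 mm diameter, 65 mm tall, standing beside the pump. Bystander. Origin: centre of its underside.

How it is judged:
On the way, in this order (a step that is already met when the one before it is completed fails the run):
1. the half-nut lever sits in the free notch while the barrel clamp is still down (value of joint halfnut_lever above 1.08 rad and z of mark in the frame of bush_top below -0.021 m), for 0.2 s.
2. the fingers hold the barrel clamp up at the line on its post (z of mark in the frame of bush_top between -0.004 and 0.004 m and contact force between the fingers and clamp above 3 N), for 0.3 s.
At the end, for the whole second after the job is handed in: Fingers hold the barrel clamp still (under 20 mm/s) by knob or arm with over 3 N, its line within 4 mm of the bush top, nothing else propping it; half-nut lever in the free notch (over 1.08 rad); syringe, bottle, slide box and pot within 30 mm of where they were (all of step 2 and linear speed of clamp below 0.02 m/s and value of joint halfnut_lever above 1.08 rad and contact force between each of syringe, dropper, slidebox, pot and clamp below 0.2 N and distance of each of syringe, dropper, slidebox, pot from where it was at the start of the episode below 0.03 m); the arm keeps its last pose, push and grip.
It fails at once if the syringe, bottle, slide box or pot is shoved or knocked over (distance of any of syringe, dropper, slidebox, pot from where it was at the start of the episode above 0.03 m or angle between any of dropper, pot's own z axis and vertical above 0.5 rad).
It also fails if it takes over 42 s, if anything falls off the work surface, if the arm or the gripper's body presses on something with over 40 N, if the wrist force passes 120 N, or if a joint passes its speed limit or range.

ROBOT

A 6-joint arm with a two-finger parallel gripper is mounted at the origin on the work surface. World frame = base frame: x ahead of the robot, y to its left, z up, the work surface at z = 0. Lengths are in m, angles in rad, forces in N, time in s.
With the tool pointing down it reaches from about 0.425 to 0.95 m from the base axis. Payload 3.5 kg.
Tool frame: the origin (TCP) lies on the centre line of the jaws, within the pads' length; the fingertips stand 22 mm ahead of it and the grasp point (between the pads) lies 3 mm ahead of it; z points along the fingers, y is the direction in which the jaws open and shut (so a half turn about z gives the same grasp; the last joint's range is limited). The gripper opens to 85 mm and grips with 20 to 120 N. Pads are 22 mm wide; open, the fingers measure 114 mm over their backs; the gripper's body (76 mm by 85 mm) begins 54 mm behind the grasp point. The pads swing forward as they close: fully open they stand 13 mm farther back than shut.
Start: joints at [0.96, 0.286, 1.577, -0, 1.279, -0.15], TCP at [0.3, 0.605, 0.253] pointing down, gripper open.
Joint ranges: [-2.77, 2.77], [-0.9, 2.22], [0.21, 2.48], [-1.53, 4.67], [0.24, 2.81], [-2.84, 2.84]. Speed limits (rad/s): [2.79, 2.79, 3.14, 3.14, 3.14, 3.14].

INTERFACE

Orientations are given as a rotation vector (axis times angle).
In Python, from plant import get_state, grab_frame, hand_in gives the robot as it stands.
- The arm moves only by the tool move_arm, never from a script. Its argument "increments" is a list of rows, each a list of 6 numbers: the shift along the tool's x, y, z in units of 30 mm (1.0 is 30 mm), then the turn, a rotation vector about the tool's x, y, z in units of 10 degrees (1.0 is 10 degrees). In form: [[tx, ty, tz, ax, ay, az], ...]. A call has 1 to 8 rows; each row is the pose to reach, as a shift and turn from the pose commanded when the call began, along the tool's axes at that moment; what a row does not reach only later rows make up. A row lasts 1/8 s, in which the tool goes at most 62.5 mm and 10.7 degrees, less where a joint would pass 70% of its speed; a pose out of reach is approached as far as the arm can. A call with a gripper value outside its range is refused whole. "hand" is the closure, from 0 (fully open) to 1 (shut), set as the call begins (left out, the last holds). The fingers move at their own pace and stop on an object; the grip force is fixed at half the most. Time passes only in rows, so rows that repeat a pose let the fingers close. It gives the time, the measured TCP pose, the force and the opening at its end, in the units of the state.
- get_state(): the state, without advancing time (a new reading comes with each control period).
- grab_frame(name): name is "side" or "top" or "wrist"; returns a dict with "color" (480x640x3 uint8, red, green, blue), "mtx" (3x3 intrinsics, pixels), "cam_to_world" (4x4, takes a point from camera to world coordinates). Camera axes: x right, y up, looking along -z (the intrinsics and any distortion apply to the point x, -y, -z); pixel columns grow to the right and rows downward; lengths in m; the calibration is good to about 2 mm. A picture is of the moment at which its call begins. There is no depth.
- hand_in(): hands the job in, once; it reports no verdict.
The state is a dict: "time_s": time; "qpos": joint angles; "joint_velocities": joint speeds; "joint_torque": joint torques, N m; "ee_pos": TCP position; "orientation": TCP orientation; "force": force on the tool from outside, world axes, zero at the start; "wrist_torque": the same for the moment, N m; "width": finger opening in m.
Only numpy, scipy, OpenCV 4.12 (cv2) and the standard library are available. Lean on these libraries where they do the work, as an engineer would, in place of code of your own. Each camera call takes 0.05 s, during which the arm holds its last target.

## Working session

There is one attempt and no reset: what is moved stays moved. The work goes in short steps, Python scripts to look and compute and a tool call to move; the robot and the scene stay as the last step left them, time stands still between calls to the robot, and variables do not carry over. Pictures are saved under pics/ and viewed, and the job is handed in when it is done.

Besides the shell and the picture viewer there is one more tool, called after ">>>" as a command line: name --pt "numbers of a row" for each row, then --argument value for the rest. move_arm: Moves the arm, as the interface text tells. Its arguments: {"type":"object","properties":{"increments":{"type":"array"},"hand":{"type":"number"}},"required":["increments"]}

```bash
ls; mkdir -p pics; cat > h.py <<'E'
import numpy as np, cv2
from plant import get_state, grab_frame
def save(name,fn):
    f=grab_frame(name); cv2.imwrite('pics/'+fn+'.png',cv2.cvtColor(f['color'],cv2.COLOR_RGB2BGR)); np.savez('pics/'+fn+'.npz',**f); return f
def load(fn): return dict(np.load('pics/'+fn+'.npz'))
def ray(f,u,v):
    M=f['mtx'];T=f['cam_to_world']
    d=np.linalg.solve(M,[u,v,1.0]); d=T[:3,:3]@np.array([d[0],-d[1],-d[2]]); return T[:3,3],d/np.linalg.norm(d)
def plane(f,u,v,z):
    o,d=ray(f,u,v); return o+d*(z-o[2])/d[2]
def tri(*a):
    A=np.zeros((3,3));b=np.zeros(3);R=[ray(*x) for x in a]
    for o,d in R:
        P=np.eye(3)-np.outer(d,d);A+=P;b+=P@o
    p=np.linalg.solve(A,b); return p,[np.linalg.norm((np.eye(3)-np.outer(d,d))@(p-o)) for o,d in R]
def proj(f,p):
    T=f['cam_to_world'];c=T[:3,:3].T@(np.array(p)-T[:3,3]);q=f['mtx']@np.array([c[0],-c[1],-c[2]]);return q[:2]/q[2]
E
python3 - <<'E'
from h import *
print(get_state())
for n in ['side','top','wrist']:
    f=save(n,n+'0');print(n,f.keys(),f['mtx'].tolist(),f['cam_to_world'].round(3).tolist())
E
```

```text
pics
{'time_s': 0.0, 'qpos': array([ 9.60005640e-01,  2.87164007e-01,  1.57817386e+00, -1.62768535e-05,
        1.27858214e+00, -1.50026496e-01]), 'joint_velocities': array([-0.0007784 ,  0.00188117, -0.00041255, -0.00045729, -0.00141966,
       -0.00049342]), 'joint_torque': array([ 4.08793289e-05, -4.05987310e+01, -2.92623836e+01, -1.40249076e-04,
        5.89400719e-03, -5.65106618e-06]), 'ee_pos': array([0.29977119, 0.6041119 , 0.25194991]), 'orientation': array([-0.7171796 , -3.05776197,  0.00340262]), 'force': array([ 0.50949766,  0.15477029, -1.36616571]), 'wrist_torque': array([ 0.0463341 , -0.01930515,  0.05469488]), 'width': 0.08550206197210083}
side dict_keys(['color', 'mtx', 'cam_to_world']) [[512.2223234000869, 0.0, 325.22213072273956], [0.0, 512.2223234000869, 239.82398959570614], [0.0, 0.0, 1.0]] [[0.997, 0.032, -0.064, 0.466], [-0.071, 0.565, -0.822, -0.875], [0.009, 0.824, 0.566, 0.739], [0.0, 0.0, 0.0, 1.0]]
top dict_keys(['color', 'mtx', 'cam_to_world']) [[472.6279847237734, 0.0, 324.1527081136539], [0.0, 472.6279847237734, 243.0747462346635], [0.0, 0.0, 1.0]] [[0.005, 0.989, -0.145, 0.424], [-0.999, -0.002, -0.043, 0.01], [-0.043, 0.145, 0.989, 0.92], [0.0, 0.0, 0.0, 1.0]]
wrist dict_keys(['color', 'mtx', 'cam_to_world']) [[378.66383535476865, 0.0, 318.99842878626606], [0.0, 378.66383535476865, 244.38751019016908], [0.0, 0.0, 1.0]] [[0.445, -0.859, -0.253, 0.235], [0.896, 0.426, 0.127, 0.637], [-0.001, -0.283, 0.959, 0.374], [0.0, 0.0, 0.0, 1.0]]
```

View pics/side0.png

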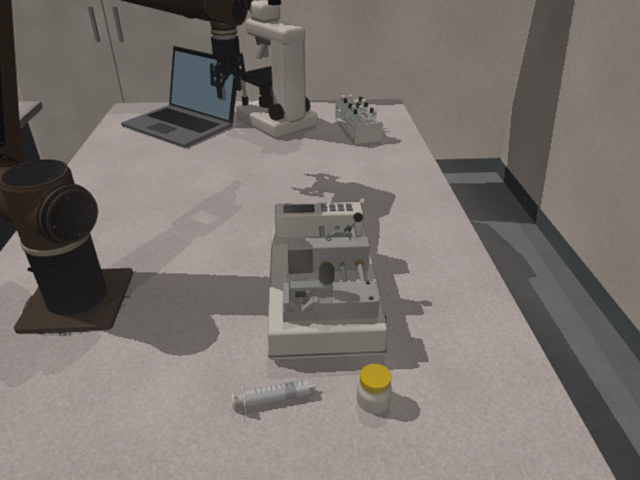

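View pics/top0.png

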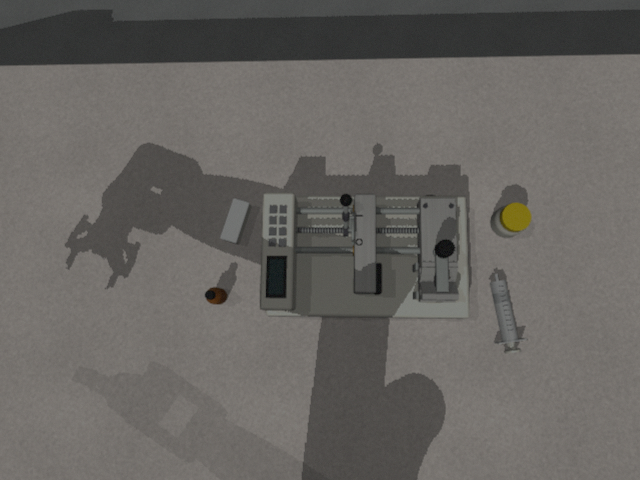

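View pics/wrist0.png

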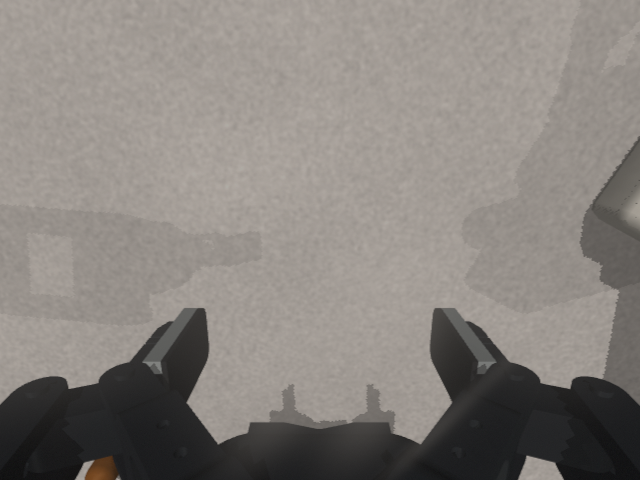

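```bash
python3 - <<'E'
from h import *
a=load('side0')['color'][190:370,250:400,::-1];cv2.imwrite('pics/s0c.png',cv2.resize(a,None,fx=3.3,fy=3.3,interpolation=cv2.INTER_CUBIC))
a=load('top0')['color'][180:330,250:480,::-1];cv2.imwrite('pics/t0c.png',cv2.resize(a,None,fx=3.4,fy=3.4,interpolation=cv2.INTER_CUBIC))
for n,rois in (('side0',[(300,255,340,292),(345,208,372,225)]),('top0',[(430,235,460,262),(335,190,357,210)])):
    f=load(n);g=f['color'].max(2)
    for x0,y0,x1,y1 in rois:
        m=(g[y0:y1,x0:x1]<45).astype(np.uint8)
        k,l,s,c=cv2.connectedComponentsWithStats(m)
        for i in range(1,k):
            if s[i,4]>8: print(n,s[i]+[x0,y0,0,0,0],c[i]+[x0,y0])
E
```

```text
side0 [354 213   8   8  50] [357.7  216.98]
top0 [435 240  20  18 270] [444.1 248.3]
top0 [340 194  12  12 113] [345.54867257 199.61061947]
```

View pics/s0c.png

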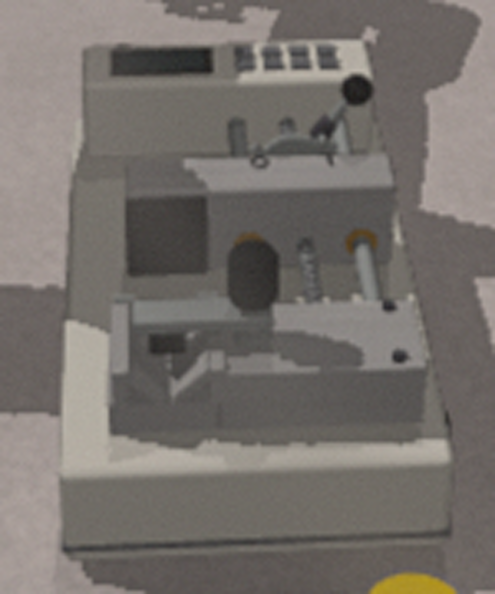

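View pics/t0c.png

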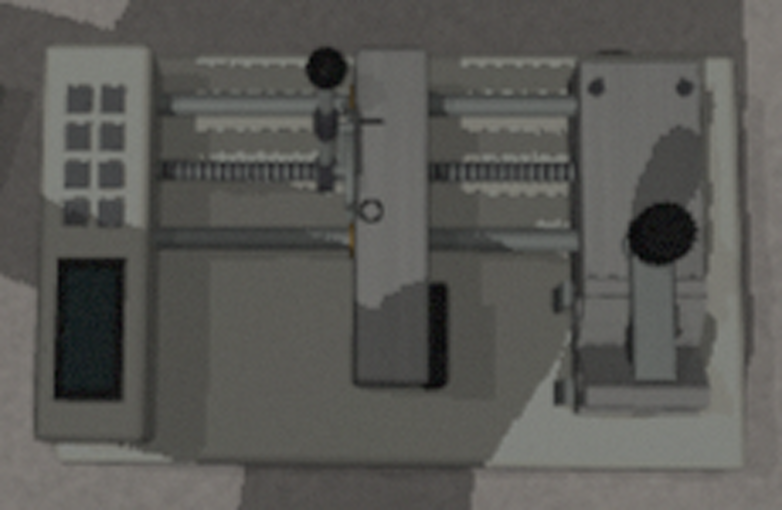

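```bash
python3 - <<'E'
from h import *
s=load('side0');t=load('top0')
cs=lambda x,y:(s,x/3.3+250,y/3.3+190)
ct=lambda x,y:(t,x/3.4+250,y/3.4+180)
print('ball',tri((s,357.7,217),(t,345.5,199.6)))
print('knobtop',tri(cs(254,250),ct(662,232)))
print('knobmid',tri(cs(254,275),ct(660,234)))
# carriage top z .148 corners
P=[plane(*ct(*p),.148) for p in [(357,50),(428,50),(428,383),(354,383)]];print(np.round(P,4))
P=np.array(P);d=(P[0]-P[3]+P[1]-P[2]);print('yaw',np.arctan2(d[1],d[0]))
P=[plane(*ct(*p),.08) for p in [(58,462),(740,467),(740,60)]];print(np.round(P,4)); d=P[0]-P[1];print('yaw2',np.arctan2(-d[0],d[1]),np.linalg.norm(d))
d=P[2]-P[1];print(np.arctan2(d[1],d[0]),np.linalg.norm(d))
# bystanders
print('pot',plane(t,516,217,.065),'drop',plane(t,211,295,.075),'box',plane(t,236,220,.033))
E
```

```text
ball (array([0.60065112, 0.00852275, 0.18444966]), [np.float64(0.0004213819893469562), np.float64(0.0004213819893469722)])
knobtop (array([ 0.52453052, -0.14638571,  0.18014935]), [np.float64(0.0012125943418093536), np.float64(0.0012125943418095407)])
knobmid (array([ 0.52509226, -0.14867494,  0.16476086]), [np.float64(0.0006509219245995964), np.float64(0.0006509219245995469)])
[[ 0.6182 -0.0075  0.148 ]
 [ 0.618  -0.0423  0.148 ]
 [ 0.4552 -0.0405  0.148 ]
 [ 0.4551 -0.0053  0.148 ]]
yaw -0.012323834407105019
[[ 0.4165  0.1472  0.08  ]
 [ 0.4157 -0.2031  0.08  ]
 [ 0.6286 -0.2114  0.08  ]]
yaw2 -0.0022085934726661554 0.3503271650962225
-0.03874745293537719 0.21308854335767546
pot [ 0.59584188 -0.30055241  0.065     ] drop [0.4530707  0.25029371 0.075     ] box [0.59853151 0.21918656 0.033     ]
```

>>> move_arm --pt "-1.5 -1 0 0 0 -0.5" --pt "-3 -2 0 0 0 -1.1" --pt "-4.5 -3 0 0 0 -1.7" --pt "-6 -4 0 0 0 -2.3" --pt "-7.5 -5 0 0 0 -2.6" --pt "-9 -6 0 0 0 -2.6" --pt "-10 -6.6 0 0 0 -2.6" --pt "-10 -6.6 0 0 0 -2.6" --hand 1

```text
time_s: 1.15
ee_pos: [0.4817, 0.2919, 0.253]
orientation: [-0.017, -3.141, 0.0]
force: [0.4, 0.6, 0.2]
width: 0.0003
```

>>> move_arm --pt "-1.2 -1.9 0 0 0 0" --pt "-2.2 -3.8 0 0 0 0" --pt "-3.3 -5.7 0 0 0 0" --pt "-4.4 -7.6 0 0 0 0" --pt "-5.4 -9.4 0 0 0 0" --pt "-5.4 -9.4 0 0 0 0"

```text
time_s: 1.9
ee_pos: [0.6418, 0.0086, 0.2527]
orientation: [-0.016, -3.141, -0.0]
force: [-0.7, 0.1, -0.2]
width: -0.0002
```

```bash
python3 - <<'E'
from h import *
s=save('side','side1');w=save('wrist','wrist1');print(get_state()['ee_pos'],get_state()['force'])
a=s['color'][130:310,270:420,::-1];cv2.imwrite('pics/s1c.png',cv2.resize(a,None,fx=3.3,fy=3.3,interpolation=cv2.INTER_CUBIC))
E
```

```text
[0.64094691 0.01059558 0.25270725] [-0.46254797  0.23369046  0.04295498]
```

View pics/s1c.png

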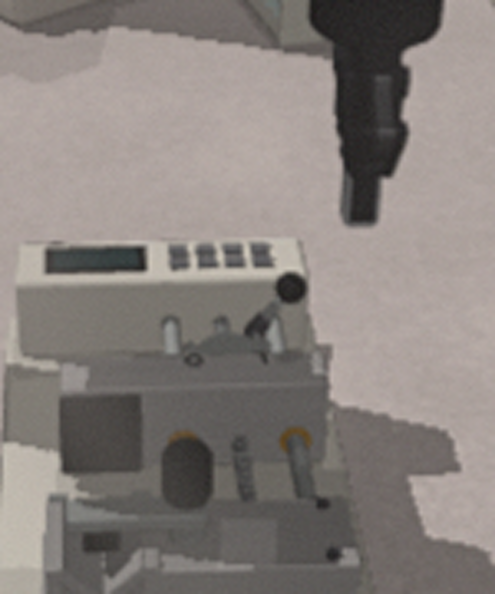

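View pics/wrist1.png

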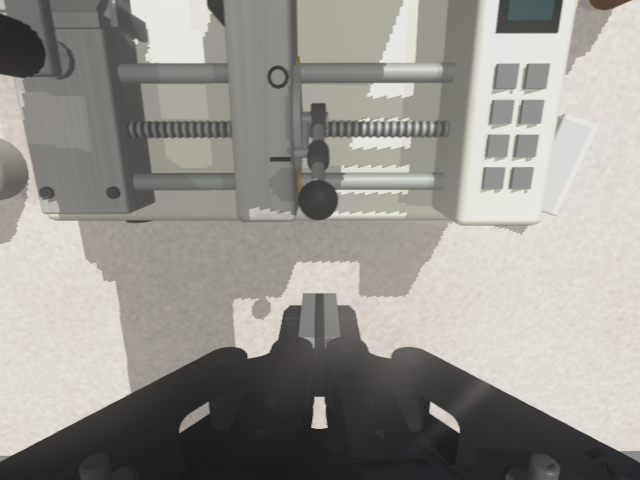

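>>> move_arm --pt "0 0 0.7 0 0 0" --pt "0 0 1.4 0 0 0" --pt "0 0 1.95 0 0 0" --pt "0 0 1.95 0 0 0"

```text
time_s: 2.5
ee_pos: [0.6392, 0.0116, 0.1917]
orientation: [-0.01, -3.136, -0.001]
force: [0.4, 0.1, -0.9]
width: -0.0001
```

>>> move_arm --pt "0.4 0 0 0 0 0" --pt "0.8 0 0 0 0 0" --pt "1.2 0 0 0 0 0" --pt "1.6 0 0 0 0 0" --pt "2.0 0 0 0 0 0" --pt "2.4 0 0 0 0 0" --pt "2.8 0 0 0 0 0" --pt "2.8 0 0 0 0 0"

```text
time_s: 3.5
ee_pos: [0.5555, 0.0115, 0.1941]
orientation: [-0.011, -3.14, -0.0]
force: [0.7, 0.9, -0.3]
width: -0.0002
```

```bash
python3 - <<'E'
from h import *
s=save('side','side2');w=save('wrist','wrist2');t=save('top','top2');print(get_state()['ee_pos'],get_state()['force'])
a=s['color'][130:310,270:420,::-1];cv2.imwrite('pics/s2c.png',cv2.resize(a,None,fx=3.3,fy=3.3,interpolation=cv2.INTER_CUBIC))
E
```

```text
[0.5569385  0.0112717  0.19477996] [-0.20325583 -0.59383916  0.28903725]
```

View pics/s2c.png

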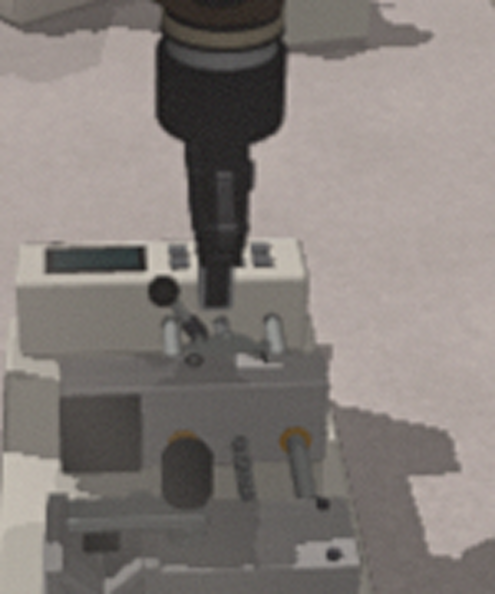

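View pics/wrist2.png

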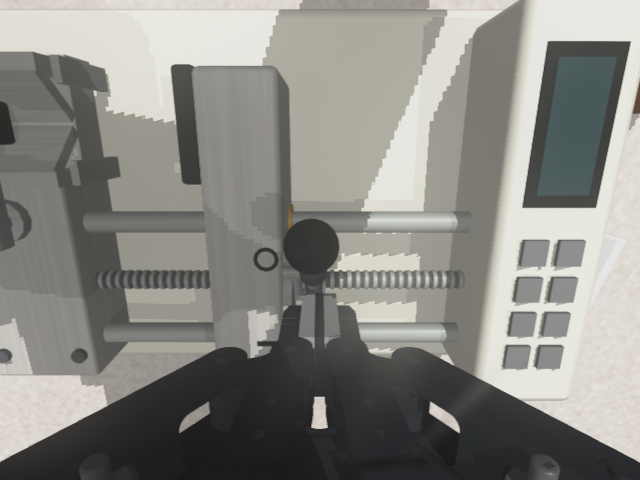

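```bash
python3 - <<'E'
from h import *
s=load('side2');w=load('wrist2')
p,e=tri((s,319.7,218.2),(w,312,247));print(p,e, 'tilt',np.arctan2(p[0]-.561,p[2]-.128),get_state()['ee_pos'])
E
```

```text
[0.52318949 0.00932336 0.18401514] [np.float64(0.0009183105094233137), np.float64(0.0009183105094234509)] tilt -0.5937532192760754 [0.5569385  0.0112717  0.19477996]
```

>>> move_arm --pt "0 0 -1 0 0 0" --pt "0 0 -2 0 0 0" --pt "0 -1 -2.3 0 0 0" --pt "0.3 -2.5 -2.3 0 0 0" --pt "0.7 -4 -2.3 0 0 0" --pt "1.05 -5.2 -2.3 0 0 0" --pt "1.05 -5.2 -2.3 0 0 0"

```text
time_s: 4.53
ee_pos: [0.524, -0.1466, 0.2639]
orientation: [0.017, 3.142, -0.0]
force: [0.6, 0.8, -0.3]
width: 0.0001
```

>>> move_arm --pt "0 0 0 0 0 0" --pt "0 0 0 0 0 0" --pt "0 0 0 0 0 0" --pt "0 0 0 0 0 0" --hand 0

```text
time_s: 5.03
ee_pos: [0.5244, -0.1438, 0.2638]
orientation: [0.009, 3.142, 0.0]
force: [-0.0, 0.0, 0.3]
width: 0.072
```

```bash
python3 - <<'E'
from h import *
s=save('side','side3');w=save('wrist','wrist3');t=save('top','top3');print(get_state()['ee_pos'],get_state()['orientation'],get_state()['width'])
a=s['color'][130:330,250:400,::-1];cv2.imwrite('pics/s3c.png',cv2.resize(a,None,fx=3,fy=3,interpolation=cv2.INTER_CUBIC))
E
```

```text
[ 0.52427875 -0.14423962  0.26385814] [ 1.04172797e-02  3.14149022e+00 -7.34088129e-05] 0.08552314649639872
```

View pics/s3c.png

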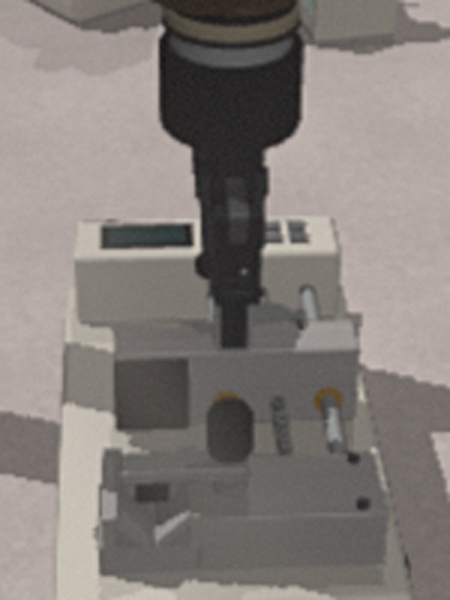

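View pics/wrist3.png

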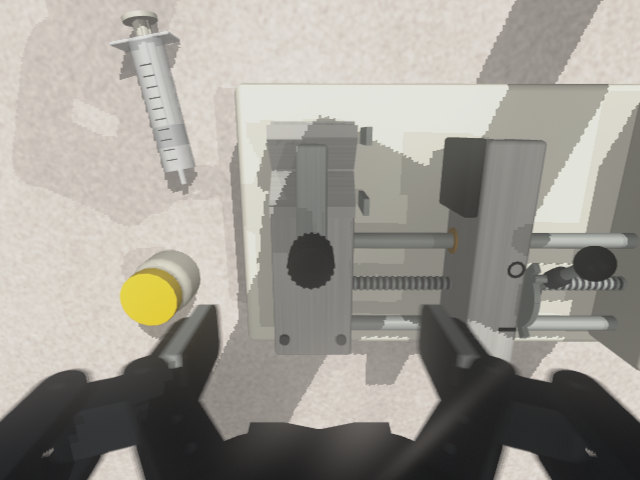

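```bash
python3 - <<'E'
from h import *
s=load('side3');w=load('wrist3')
a=w['color'][220:310,270:350].max(2);m=(a<60).astype(np.uint8)
k,l,st,c=cv2.connectedComponentsWithStats(m)
for i in range(1,k):
    if st[i,4]>100: print(st[i]+[270,220,0,0,0],c[i]+[270,220])
p,e=tri((s,326.7,273.3),(w,311.3,261));print(p,e)
for z in (.182,.166): print(plane(w,311.3,263,z),plane(w,311.3,261,z), plane(load('top0'),444.4,248.3,z))
print(proj(w,[.525,-.147,.182]),proj(w,[.525,-.147,.15]))
E
```

```text
[ 289  233   45   55 1877] [311.55833777 260.08364411]
[ 0.52649514 -0.14852076  0.1654425 ] [np.float64(0.0013458719917104553), np.float64(0.001345871991710462)]
[ 0.52340556 -0.14793468  0.182     ] [ 0.52220472 -0.14791996  0.182     ] [ 0.52295624 -0.14550649  0.182     ]
[ 0.52900039 -0.14830015  0.166     ] [ 0.52770508 -0.14828427  0.166     ] [ 0.52511165 -0.1488817   0.166     ]
[312.97531872 265.63496975] [313.67925489 249.04590658]
```

>>> move_arm --pt "0 -0.1 0.6 0 0 0" --pt "0 -0.1 1.2 0 0 0" --pt "0 -0.1 1.8 0 0 0" --pt "0 -0.1 2.4 0 0 0" --pt "0 -0.1 3.0 0 0 0" --pt "0 -0.1 3.05 0 0 0" --pt "0 -0.1 3.05 0 0 0"

```text
time_s: 6.05
ee_pos: [0.5244, -0.1476, 0.1725]
orientation: [0.011, 3.141, -0.0]
force: [0.6, -0.4, 0.5]
width: 0.0851
```

```bash
python3 - <<'E'
from h import *
s=save('side','side4');w=save('wrist','wrist4');print(get_state()['ee_pos'],get_state()['force'],get_state()['width'])
E
```

```text
[ 0.52480613 -0.14775687  0.17334004] [ 0.11648189 -0.76997957  0.20171696] 0.08549923140374828
```

View pics/wrist4.png

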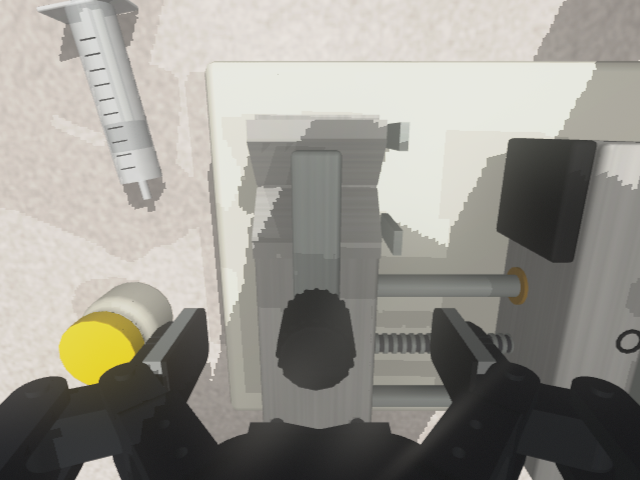

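>>> move_arm --pt "0 0 0 0 0 0" --pt "0 0 0 0 0 0" --pt "0 0 0 0 0 0" --pt "0 0 0 0 0 0" --pt "0 0 0 0 0 0" --pt "0 0 0 0 0 0" --pt "0 0 0 0 0 0" --pt "0 0 0 0 0 0" --hand 1

```text
time_s: 7.15
ee_pos: [0.5243, -0.1488, 0.1729]
orientation: [0.011, 3.141, -0.004]
force: [-1.5, -4.4, 1.5]
width: 0.0246
```

```bash
python3 - <<'E'
from h import *
s=save('side','side5');w=save('wrist','wrist5');st=get_state();print(st['ee_pos'],st['force'],st['width'])
E
```

```text
[ 0.52425316 -0.1487961   0.17292355] [-0.86659527 -4.29713852  1.42980492] 0.024395868138083632
```

View pics/wrist5.png

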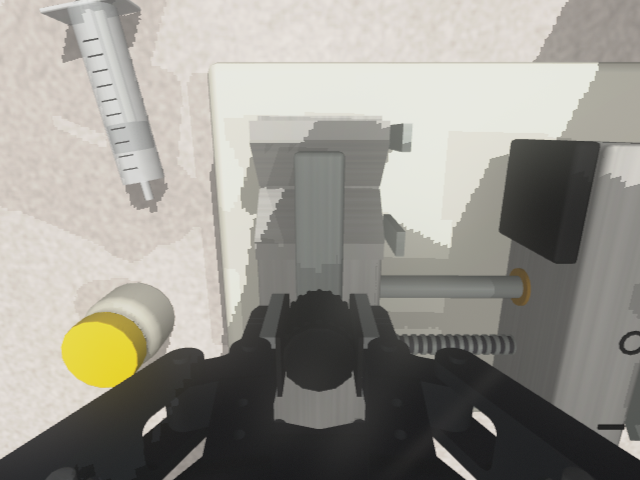

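>>> move_arm --pt "0 -0.03 -0.12 0 0 0" --pt "0 -0.03 -0.24 0 0 0" --pt "0 -0.03 -0.36 0 0 0" --pt "0 -0.03 -0.48 0 0 0" --pt "0 -0.03 -0.6 0 0 0" --pt "0 -0.03 -0.72 0 0 0" --pt "0 -0.03 -0.84 0 0 0" --pt "0 -0.03 -0.87 0 0 0"

```text
time_s: 8.25
ee_pos: [0.5242, -0.1488, 0.1967]
orientation: [0.011, 3.141, -0.002]
force: [4.4, -7.0, -9.1]
width: 0.0241
```

>>> move_arm --pt "0 0 0 0 0 0" --pt "0 0 0 0 0 0"

```text
time_s: 8.5
ee_pos: [0.5242, -0.1488, 0.1966]
orientation: [0.012, 3.141, -0.001]
force: [4.0, -5.4, -9.1]
width: 0.0243
```

```bash
python3 - <<'E'
from h import *
s=save('side','side6');w=save('wrist','wrist6');t=save('top','top6');st=get_state();print(st['ee_pos'],st['force'],st['width'])
a=s['color'][230:310,280:380,::-1];cv2.imwrite('pics/s6c.png',cv2.resize(a,None,fx=7,fy=7,interpolation=cv2.INTER_CUBIC))
a=load('side5')['color'][230:310,280:380,::-1];cv2.imwrite('pics/s5c.png',cv2.resize(a,None,fx=7,fy=7,interpolation=cv2.INTER_CUBIC))
E
```

```text
[ 0.52418017 -0.14882982  0.19658178] [ 4.40558115 -5.01794672 -9.12148253] 0.02432170749545678
```

View pics/s6c.png

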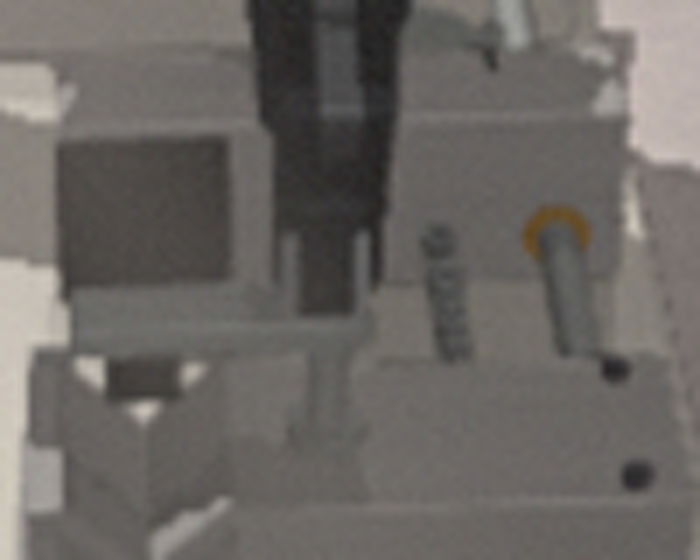

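View pics/s5c.png

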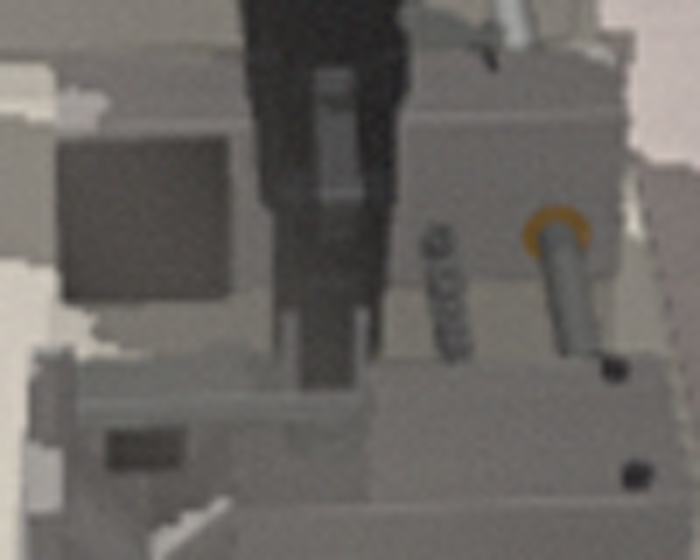

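View pics/wrist6.png

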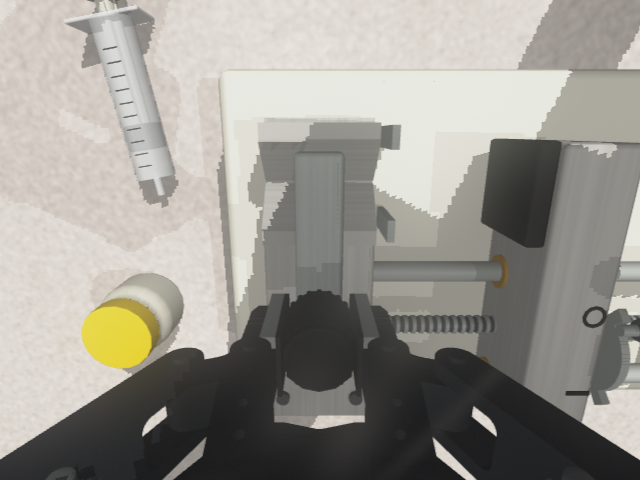

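>>> move_arm --pt "0 -0.03 -0.04 0 0 0" --pt "-0.03 -0.05 -0.08 0 0 0" --pt "-0.03 -0.05 -0.08 0 0 0" --pt "-0.03 -0.05 -0.08 0 0 0" --pt "-0.03 -0.05 -0.08 0 0 0"

```text
time_s: 9.28
ee_pos: [0.5243, -0.149, 0.1999]
orientation: [-0.011, -3.139, -0.004]
force: [2.0, 1.7, -10.2]
width: 0.0245
```

```bash
python3 - <<'E'
from h import *
s=save('side','side7');st=get_state();print(st['ee_pos'],st['force'],st['width'])
a=s['color'][230:310,280:380,::-1];cv2.imwrite('pics/s7c.png',cv2.resize(a,None,fx=7,fy=7,interpolation=cv2.INTER_CUBIC))
# image lift: shift of arm strip cols 295..318 (x7 100..260) between pics
s5=load('side5')
for z in (0,.0237,.026): print(z,proj(s5,[.49,-.158,.147+z]))
g=lambda n:load(n)['color'].astype(np.float32).mean(2)
col=lambda n:g(n)[270:300,322:326].mean(1).round(0)
for n in ('side5','side6','side7'): print(n,col(n).astype(int).tolist())
for n in ('side5','side6','side7'): print(n,g(n)[266:300,308:320].mean(1).astype(int).tolist())
E
```

```text
[ 0.52425207 -0.1490007   0.20000178] [ -0.09560474   1.89345955 -10.55619709] 0.024238381990990474
0 [307.53133882 285.02156984]
0.0237 [307.395629  274.7233461]
0.026 [307.38224623 273.70780608]
side5 [63, 62, 62, 62, 65, 68, 69, 69, 69, 71, 71, 72, 70, 71, 71, 82, 102, 104, 99, 102, 95, 92, 93, 94, 95, 98, 100, 99, 100, 99]
side6 [66, 66, 67, 66, 66, 90, 108, 102, 98, 98, 100, 101, 99, 98, 97, 99, 98, 97, 95, 96, 94, 93, 92, 93, 95, 97, 100, 100, 98, 99]
side7 [66, 65, 64, 77, 97, 102, 99, 97, 94, 97, 100, 99, 99, 97, 98, 97, 98, 97, 94, 92, 85, 89, 92, 93, 96, 97, 99, 100, 99, 100]
side5 [85, 86, 85, 86, 85, 87, 93, 104, 109, 109, 109, 109, 107, 105, 101, 100, 100, 101, 101, 102, 110, 107, 103, 101, 95, 95, 96, 96, 96, 95, 96, 97, 96, 95]
side6 [85, 85, 85, 85, 94, 99, 97, 100, 100, 100, 110, 107, 101, 101, 97, 103, 110, 108, 105, 103, 103, 104, 103, 104, 103, 104, 101, 97, 97, 96, 95, 95, 95, 94]
side7 [85, 86, 84, 93, 98, 99, 100, 100, 102, 107, 104, 100, 101, 104, 105, 106, 110, 107, 104, 103, 103, 103, 103, 104, 103, 103, 101, 100, 98, 96, 96, 95, 95, 93]
```

View pics/s7c.png

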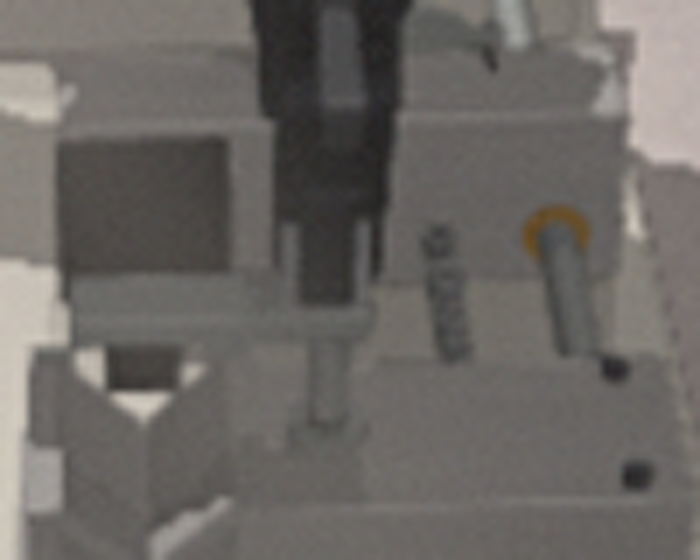

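>>> move_arm --pt "0 0 0.03 0 0 0" --pt "0 0 0.03 0 0 0" --pt "0 0 0.03 0 0 0" --pt "0 0 0.03 0 0 0" --pt "0 0 0.03 0 0 0" --pt "0 0 0.03 0 0 0"

```text
time_s: 10.07
ee_pos: [0.5243, -0.1491, 0.1993]
orientation: [-0.011, -3.139, -0.003]
force: [-1.9, 5.3, -9.9]
width: 0.0245
```

```bash
python3 - <<'E'
from h import *
s=save('side','side8');t=save('top','top8');st=get_state();print(st['time_s'],st['ee_pos'],st['force'],st['width'])
a=s['color'][200:310,260:380,::-1];cv2.imwrite('pics/s8c.png',cv2.resize(a,None,fx=5,fy=5,interpolation=cv2.INTER_CUBIC))
g=s['color'].astype(np.float32).mean(2)
print(g[270:300,322:326].mean(1).astype(int).tolist(), g[284:298,324:330].astype(int).tolist())
print('bush top front of post row',proj(s,[.5255,-.1475-.005,.128]),proj(s,[.5255,-.1475-.011,.128]))
E
```

```text
10.175 [ 0.52431057 -0.14906914  0.19932824] [-2.48630388  4.28280233 -9.62809145] 0.02457343262239497
[64, 65, 64, 71, 92, 102, 100, 97, 95, 98, 98, 99, 99, 98, 97, 97, 98, 95, 94, 92, 87, 90, 93, 92, 94, 95, 100, 101, 99, 98] [[88, 91, 98, 99, 94, 97], [88, 92, 98, 96, 94, 97], [89, 94, 102, 97, 95, 93], [86, 94, 98, 99, 95, 97], [84, 94, 97, 97, 94, 93], [82, 93, 99, 99, 93, 88], [77, 84, 90, 81, 83, 88], [88, 86, 85, 84, 87, 96], [93, 93, 90, 88, 94, 98], [93, 94, 96, 99, 98, 99], [94, 98, 97, 97, 99, 95], [95, 96, 97, 95, 93, 96], [101, 100, 101, 96, 97, 96], [99, 100, 99, 101, 100, 100]]
bush top front of post row [326.76907174 290.3701675 ] [327.00918765 292.48563893]
```

View pics/s8c.png

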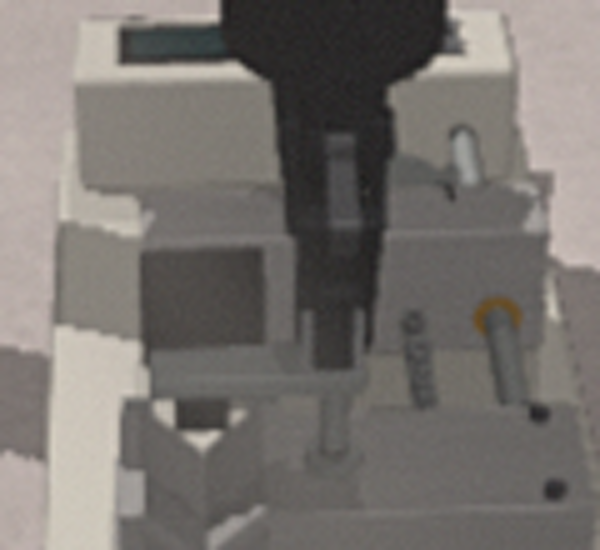

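View pics/top8.png

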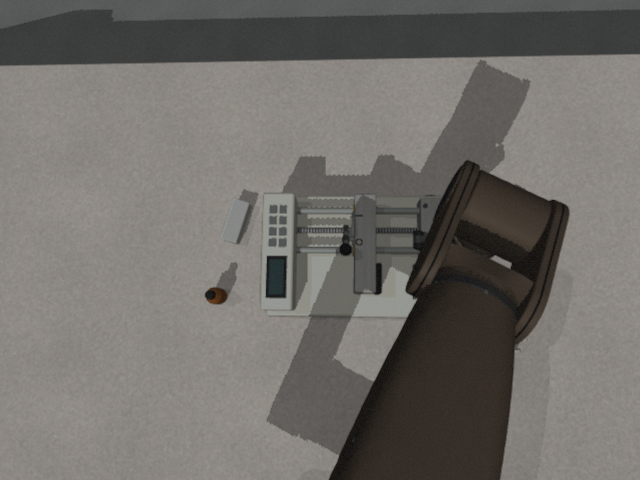

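```bash
python3 - <<'E'
from h import *
from plant import hand_in
print(plane(load('top8'),345.3,249,.186)); print(get_state()['ee_pos']); print(hand_in())
E
```

```text
[0.52148165 0.00898616 0.186     ]
[ 0.52431057 -0.14906914  0.19932824]
the job is handed in; nothing more can be done
None
```

The pump is open and I handed the job in at about 10.2 s of the 42 s allowed, with the gripper still holding the clamp. No verdict was reported.

- **Half-nut lever:** I pushed the ball towards the robot with closed fingers, and it went over into the free (ring) notch before I touched the clamp. Two views put the ball at (0.523, 0.009, 0.184). That is a lean of about 0.59 rad towards the robot, a joint angle of about 1.19 rad. A last top view still showed it there.
- **Barrel clamp:** I gripped the knob (finger opening 24 mm) and lifted it. The first lift stopped at 23.7 mm because the arm gave a little under the spring. The next correction went to 27.1 mm, and the final one came back to 26.4 mm by the tool height. The side camera agreed with the first two heights to about 0.1 mm. It now shows the dark line at row 290–291, where the bush top should appear at 290.4.
- **Hold:** The downward pull at the end was 9.6 N, close to the expected 10 N, with no sign of the knob slipping. About 5 N of sideways force remained on the tool, because the grip was slightly off the post axis.
- **Bystanders:** The bottle and slide box showed no change in the last top view. I last saw the syringe and pot undisturbed in the wrist view with the clamp nearly up (23.7 mm). The arm hid them from above after that, and I did not check them again in the side view. I did not measure any of the four again at the end.

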